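# Return a lockout padlock to the carousel

### The arm

A 7-joint arm with a two-finger parallel gripper is mounted at the origin on the work surface. World frame = base frame: x ahead of the robot, y to its left, z up, the work surface at z = 0. Lengths are in m, angles in rad, forces in N, time in s.
With the tool pointing down it reaches from about 0.4 to 0.75 m from the base axis. Payload 19.5 kg.
Tool frame: the origin (TCP) lies midway between the tips of the shut fingers; the grasp point (between the pads) lies 19 mm behind it (r.grip_depth is the y of the grasp point in the tool frame, in m); y points along the fingers, z is the direction in which the jaws open and shut, and the axes are right-handed (so a half turn about y gives the same grasp; the last joint's range is limited). The gripper opens to 85 mm and grips with 20 to 120 N. Pads are 22 mm wide; open, the fingers measure 114 mm over their backs; the gripper's body (76 mm by 85 mm) begins 54 mm behind the grasp point. The pads swing forward as they close: fully open they stand 13 mm farther back than shut.
Start: joints at [1.181, 0.707, -0.028, 1.485, 0.022, 0.951, -0.075], TCP at [0.196, -0.541, 0.231] pointing down, gripper open.
Joint ranges: [-2.71, 2.71], [-0.32, 2.16], [-1.57, 1.52], [0, 2.45], [-1.46, 4.6], [0, 2.02], [-2.83, 2.83]. Speed limits (rad/s): [1.89, 1.89, 2.57, 2.57, 3.01, 3.01, 3.01].

### API

Orientations are given as a rotation vector (axis times angle).
In Python, from cell import r gives the robot as it stands.
- The arm moves only by the tool apply_moves, never from a script. Its argument "deltas" is a list of rows, each a list of 7 numbers: the opening, from 0 (shut) to 1 (fully open), then the shift along the world's x, y, z in cm, then the turn, a rotation vector about the world's x, y, z in degrees. In form: [[claw, dx, dy, dz, ax, ay, az], ...]. A call has 1 to 12 rows; each row is the pose to reach, as a shift and turn from the pose measured when the call began; what a row does not reach only later rows make up. A row lasts 1/8 s, in which the tool goes at most 62.5 mm and 10.7 degrees, less where a joint would pass 70% of its speed; a pose out of reach is approached as far as the arm can. A call with a gripper value outside its range is refused whole. The fingers move at their own pace and stop on an object; the grip force is fixed at half the most. Time passes only in rows, so rows that repeat a pose let the fingers close. It gives the time, the measured TCP pose, the force and the opening at its end, in the units of the state.
- r.read_state(): the state, without advancing time (a new reading comes with each control period).
- r.read_camera(name): name is "side" or "top"; returns a dict with "color" (384x512x3 uint8, red, green, blue), "camera_matrix" (3x3 intrinsics, pixels), "world_from_camera" (4x4, takes a point from camera to world coordinates). Camera axes: x right, y down, z forward; pixel columns grow to the right and rows downward; lengths in m; the calibration is good to about 2 mm. A picture is of the moment at which its call begins. There is no depth.
- r.finish_job(): hands the job in, once; it reports no verdict.
The state is a dict: "time_s": time; "joint_positions": joint angles; "joint_vel": joint speeds; "tau": joint torques, N m; "tool_pos": TCP position; "orientation": TCP orientation; "contact_force": force on the tool from outside, world axes, zero at the start; "wrist_torque": the same for the moment, N m; "finger_gap": finger opening in m.
Only numpy, scipy, OpenCV 4.12 (cv2) and the standard library are available. Lean on these libraries where they do the work, as an engineer would, in place of code of your own. Each camera call takes 0.05 s, during which the arm holds its last target.

### The job

Turn the padlock carousel by its knob until the one empty hook stands at the open front, over the yellow mark on the base. Then pick the red padlock up off the bench and hang it on that hook by the crown of its shackle: the hook is a little bent, so feel for its tip and press the shackle gently down behind it, past the spring keeper, until the keeper has snapped shut above it. Let go and leave it hanging with the hook still at the front; never force the lock against the carousel, and leave the relay, the lamp and the screwdriver where they are.

Things in the scene. Friction and masses are not known exactly. Their poses are not given: they have to be found in the camera images.
- base: Fixed stand of the carousel: grey round plate, 330 mm diameter, 12 mm thick; origin at the centre of its underside on the bench, on the turning axis, z up. Its own -x is the open front, with a yellow mark 105 to 160 mm from the axis. A clear shield (inside radius 159 mm, top 217 mm above the bench) stands round the back 200 degrees; nothing can be hung through it.
- rotor (a joint): Angle (rad) of the carousel, counterclockwise from above; 0: the empty hook points to the base's -x (front, at the mark). It drags (about 0.12 N m), stays where left, turns to 3.2 rad either way. Rotor: column, grey disc (156 mm diameter, top 168 mm above the bench), six hooks 60 degrees apart; five carry yellow, blue and green padlocks that swing a little, one is empty.
- knob_grip (a point): Middle of the black bar knob on top of the rotor, on the turning axis, 193 mm above the bench. The bar is 62 mm long, 14 mm thick and 28 mm high (177 to 205 mm above the bench); its length lies along the line from the axis to the empty hook and it turns with the rotor.
- hook_seat (a point): Nominal place of the middle of the shackle bar when fully home on the empty hook: 131.5 mm from the axis, 144 mm above the bench, close behind the upturned tip. The hook is screwed in and bent by hand: all of it, keeper too, truly stands up to 6 mm nearer or farther from the axis and up to 4 mm higher or lower than any point or size given for it. Find it by feel, then go by its shape.
- hook_low (a point): Nominal lowest point of the empty hook (wire centre), 133 mm from the axis, 137.5 mm up. The J-hook is 6 mm round wire in a vertical plane through the axis: level outward from the disc at height 165 mm, down at 115 mm from the axis to height 147 mm, sloping down and outward to this point, then up as the tip, 138 mm out. A bar lowered 2 mm or more off the tip's inner side jams on the slope.
- hook_tip (a point): Nominal top of the empty hook's upturned tip, 138 mm from the axis, 162 mm above the bench. To go on, the shackle comes in from outside over this tip, the tip passing through its window under the crown, then down along the tip's inner side. Tip top to seat: 18 mm down, 6.5 mm inward.
- keeper (a joint): Angle (rad) of the empty hook's brass spring keeper: 0 shut, grows as it is pushed down, to 0.75. A 3 mm wire 17 mm long, pivoted 118 mm from the axis at height 164 mm, sloping outward to rest behind the tip at height 156 mm. It takes about 3 to 6 N from a shackle pressed down behind the tip, more than the lock weighs, and snaps back to 0 once the bar is 2 to 3 mm short of its seat.
- lock: Red safety padlock standing upright on the bench, about 0.13 kg: body 20 mm thick (its x), 38 mm wide (its y), 45 mm high; origin at the centre of its underside, z up. The steel shackle of 6 mm bar lies in its plane x = 0: two legs 34 mm over their outsides, half-round crown, top at z 101 mm, window 22 mm wide and 50 mm high. Same both ways round.
- lock_crown (a point): Middle of the shackle bar at the top of its crown, 98 mm above the lock's underside. The lock is best gripped from above across the two legs, just below the crown, so that the fingers straddle the hook.
- timer: Bystander: black and white plug-in timer relay, 50 x 45 x 88 mm, origin at the centre of its underside. Leave alone.
- lamp: Bystander: light bulb and holder on a wooden block, 90 x 110 x 159 mm, origin at the centre of its underside. Leave alone.
- screwdriver: Bystander: orange-handled screwdriver, 190 mm, lying on the bench along its x. Leave alone.

How it is judged:
On the way, in this order (a step that is already met when the one before it is completed fails the run):
1. the empty hook has been turned to the open front, within 20 mm of the mark's line, and is still, with the padlock not yet on it (x of hook_seat in the frame of base below -0.1 m and y of hook_seat in the frame of base between -0.02 and 0.02 m and velocity of joint rotor between -0.1 and 0.1 rad/s and distance between lock_crown and hook_seat above 0.05 m), for 0.3 s.
2. the padlock has been picked up off the bench (height (world z) of lock above 0.03 m), for 0.2 s.
3. the shackle is on the hook with the keeper shut above it (horizontal distance between lock_crown and hook_seat below 0.009 m and z of lock_crown in the frame of hook_seat between -0.007 and 0.007 m and value of joint keeper below 0.12 rad), for 0.2 s.
At the end, for the whole second after the job is handed in: The red padlock hangs on the empty hook, its crown within 9 mm sideways and 7 mm in height of the nominal seat, upright within 0.3 rad, at rest (under 0.08 m/s), the keeper shut above it (under 0.12 rad), the hook at the open front within 30 mm of the mark's line (all of step 3 and angle between lock's own z axis and vertical below 0.3 rad and linear speed of lock below 0.08 m/s and x of hook_seat in the frame of base below -0.1 m and y of hook_seat in the frame of base between -0.03 and 0.03 m); the robot touches nothing.
It fails at once if the padlock forced against the carousel with more than 16 N (contact force between lock and base above 16 N).
It fails at once if the timer relay moved more than 20 mm (distance of timer from where it was at the start of the episode above 0.02 m).
It fails at once if the lamp moved more than 20 mm (distance of lamp from where it was at the start of the episode above 0.02 m).
It fails at once if the screwdriver moved more than 20 mm (distance of screwdriver from where it was at the start of the episode above 0.02 m).
It also fails if it takes over 72 s, if anything falls off the work surface, if the arm or the gripper's body presses on something with over 40 N, if the wrist force passes 120 N, or if a joint passes its speed limit or range.

## Working session

There is one attempt and no reset: what is moved stays moved. The work goes in short steps, Python scripts to look and compute and a tool call to move; the robot and the scene stay as the last step left them, time stands still between calls to the robot, and variables do not carry over. Pictures are saved under pics/ and viewed, and the job is handed in when it is done.

Besides the shell and the picture viewer there is one more tool, called by a JSON object that holds its "name" and its "arguments". apply_moves: Moves the arm, as the interface text tells. Its arguments: {"type":"object","properties":{"deltas":{"type":"array","items":{"type":"array","items":{"type":"number"}}}},"required":["deltas"]}

```bash
ls; mkdir -p pics
python3 - <<'E'
from cell import r
import cv2,numpy as np
s=r.read_state(); print(s)
for n in("side","top"):
    c=r.read_camera(n); cv2.imwrite(f"pics/{n}0.png",c["color"][:,:,::-1]); print(n,c["camera_matrix"],c["world_from_camera"])
E
```

```text
pics
{'time_s': 0.0, 'joint_positions': array([ 1.18127848,  0.70707322, -0.0276522 ,  1.48500246,  0.02199581,
        0.95088945, -0.07549125]), 'joint_vel': array([-0.00040783, -0.00123848,  0.00106488, -0.00060681,  0.00054282,
       -0.00047049, -0.00065597]), 'tau': array([-4.00652243e-04, -8.83210230e+01,  1.23438723e+00, -2.36172098e+01,
        1.68214145e-02,  6.44849191e-03,  1.18884022e-04]), 'tool_pos': array([ 0.19591399, -0.54031567,  0.23084342]), 'orientation': array([-0.35729535,  2.03349745, -2.03132422]), 'contact_force': array([ 0.60553053,  0.76050883, -0.69494423]), 'wrist_torque': array([ 0.04509274, -0.00957424, -0.02383193]), 'finger_gap': 0.08550743693446168}
side [[486.44213163   0.         260.14416709]
 [  0.         486.44213163 193.01394728]
 [  0.           0.           1.        ]] [[-0.84871849 -0.27410272  0.45226609 -0.01337776]
 [-0.52842469  0.47362968 -0.7045866   0.80167626]
 [-0.02107754 -0.83698425 -0.54682091  0.79770423]
 [ 0.          0.          0.          1.        ]]
top [[472.69524093   0.         257.6950786 ]
 [  0.         472.69524093 193.36019476]
 [  0.           0.           1.        ]] [[-2.40344154e-02 -9.89517029e-01  1.42402237e-01  3.73692044e-01]
 [-9.99708759e-01  2.40996363e-02 -1.26693979e-03 -5.85418539e-02]
 [-2.17818363e-03 -1.42391214e-01 -9.89808061e-01  1.34364088e+00]
 [ 0.00000000e+00  0.00000000e+00  0.00000000e+00  1.00000000e+00]]
```

View pics/side0.png

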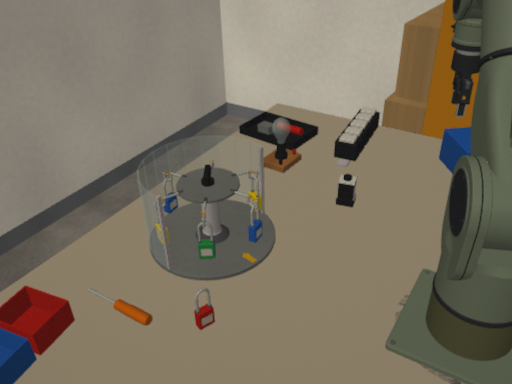

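View pics/top0.png

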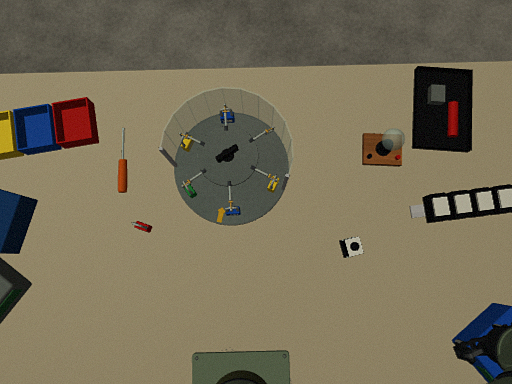

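Side: red lock at (205,315), carousel at (212,235), mark at (250,257). Top: red lock at (142,226), carousel at about (230,165), mark at (221,215), and the empty hook looks to be at (263,133). I'll zoom in next.

Run:
```python
import cv2,numpy as np
t=cv2.imread("pics/top0.png"); s=cv2.imread("pics/side0.png")
cv2.imwrite("pics/top0z.png",cv2.resize(t[80:240,110:310],None,fx=4,fy=4,interpolation=cv2.INTER_CUBIC)[:600,:800])
cv2.imwrite("pics/side0z.png",cv2.resize(s[130:335,125:325],None,fx=3.5/1.2,fy=3.5/1.2,interpolation=cv2.INTER_CUBIC))
```

```text
(no output)
```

View pics/top0z.png

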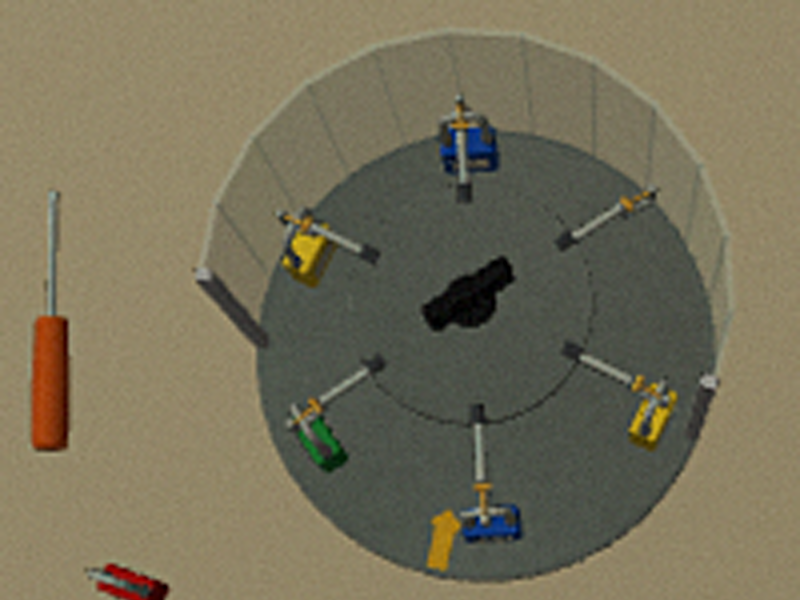

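View pics/side0z.png

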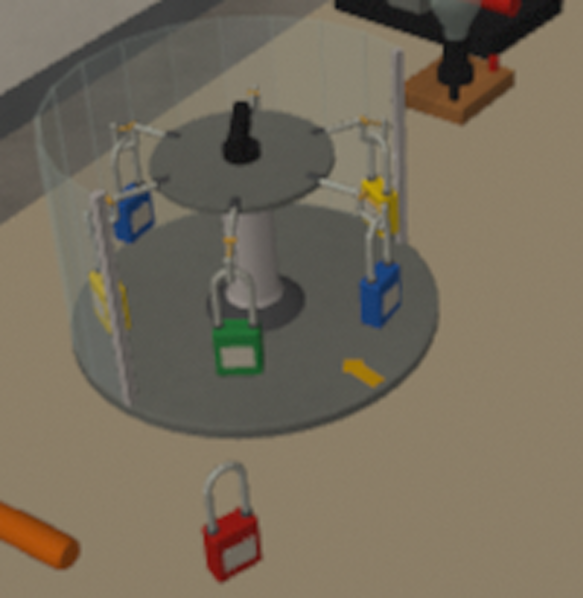

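```bash
cat > h.py <<'E'
import cv2,numpy as np
from cell import r
from scipy.optimize import least_squares
def look(n,save=None):
    c=r.read_camera(n)
    if save: cv2.imwrite(f"pics/{save}.png",c["color"][:,:,::-1])
    return c
def ray(c,uv):
    uv=np.atleast_2d(uv).astype(float); K=c["camera_matrix"];T=c["world_from_camera"]
    d=np.c_[(uv[:,0]-K[0,2])/K[0,0],(uv[:,1]-K[1,2])/K[1,1],np.ones(len(uv))]@T[:3,:3].T
    return T[:3,3],d
def onz(c,uv,z):
    o,d=ray(c,uv); t=(z-o[2])/d[:,2]; return o+d*t[:,None]
def tri(c1,a,c2,b):
    o1,d1=ray(c1,a);o2,d2=ray(c2,b); A=np.c_[d1[0],-d2[0]]
    s=np.linalg.lstsq(A,o2-o1,rcond=None)[0]; p=o1+d1[0]*s[0];q=o2+d2[0]*s[1]
    return (p+q)/2,np.linalg.norm(p-q)
def proj(c,P):
    T=np.linalg.inv(c["world_from_camera"]); p=np.atleast_2d(P)@T[:3,:3].T+T[:3,3]; q=p@c["camera_matrix"].T; return q[:,:2]/q[:,2:]
def mask(c,lo,hi):
    return cv2.inRange(cv2.cvtColor(c["color"],cv2.COLOR_RGB2HSV),np.array(lo),np.array(hi))
E
python3 - <<'E'
from h import *
t=look("top");s=look("side")
Z=lambda pts: np.array(pts)/4+[110,80]-0.375
P=onz(t,Z([(258,350),(275,440),(300,490),(350,537),(420,570),(500,580),(600,545),(660,495),(690,450),(714,380)]),0.012)
f=least_squares(lambda q:np.hypot(P[:,0]-q[0],P[:,1]-q[1])-.165,[.5,0]); print("base",f.x,f.fun.round(4))
C=f.x
# knob
m=mask(t,(0,0,0),(180,255,32)); n,l,st,ce=cv2.connectedComponentsWithStats(m)
i=l[int(80+298/4),int(110+467/4)]; print("knob px",ce[i],st[i]); ys,xs=np.where(l==i)
print("center proj z.205/.193",onz(t,ce[i],.205),onz(t,ce[i],.193)); 
Q=onz(t,np.c_[xs,ys],.200)[:,:2]; Q-=Q.mean(0); u=np.linalg.svd(Q)[2][0]; print("knob axis deg",np.degrees(np.arctan2(u[1],u[0]))%180, (Q@u).min(),(Q@u).max())
# hook direction
h=onz(t,Z([(565,241),(655,195)]),.165)[:,:2]; d=h-C; print("hook r",np.hypot(*d.T),"ang",np.degrees(np.arctan2(d[:,1],d[:,0])))
# mark
m=mask(t,(15,120,80),(30,255,255)); n,l,st,ce=cv2.connectedComponentsWithStats(m)
for k in range(1,n):
  if st[k,4]>15: p=onz(t,ce[k],.012)[0]; print(ce[k],st[k,4],p,"r",np.hypot(*(p[:2]-C)),"ang",np.degrees(np.arctan2(*(p[:2]-C)[::-1])))
for nm,c in(("t",t),("s",s)):
  m=mask(c,(0,150,60),(6,255,255))|mask(c,(174,150,60),(180,255,255)); n,l,st,ce=cv2.connectedComponentsWithStats(m)
  for k in range(1,n):
    if 20<st[k,4]<500: print(nm,ce[k],st[k],onz(c,ce[k],.045 if nm=="t" else .0225)[0])
cv2.imwrite("pics/lockz.png",np.hstack([cv2.resize(t["color"][210:240,125:165,::-1],(400*1,300),interpolation=cv2.INTER_CUBIC),cv2.resize(s["color"][280:335,170:243,::-1],(398,300),interpolation=cv2.INTER_CUBIC)]))
print(r.read_state()["tool_pos"])
E
```

```text
base [0.64432698 0.01463154] [-0.0019 -0.0016  0.001   0.0005  0.0004  0.0017 -0.0013 -0.0013 -0.0012
  0.0005]
knob px [227.08372093 153.84651163] [216 144  22  19 215]
center proj z.205/.193 [[0.63766271 0.01302913 0.205     ]] [[0.64044467 0.01378341 0.193     ]]
knob axis deg 124.36279770110374 -0.029189365845714618 0.0314179465834572
hook r [0.07132496 0.13639532] ang [-58.09198203 -60.76237871]
[  5.86550976 134.27765727] 461 [0.75622021 0.66611183 0.012     ] r 0.6610194129202434 ang 80.25440454954526
[185.62337662 141.2987013 ] 77 [0.72246692 0.1445342  0.012     ] r 0.15159337036743883 ang 58.97196008585618
[270.82352941 176.35294118] 17 [ 0.61349922 -0.09897409  0.012     ] r 0.11771401548270105 ang -105.18205458696653
[272.90625 184.34375] 64 [ 0.5902045  -0.10426739  0.012     ] r 0.13063766554150485 ang -114.47490416711435
[220.14814815 214.48148148] 81 [0.50752104 0.04737246 0.012     ] r 0.14066923255476488 ang 166.5409066059142
t [452.52058824 118.09705882] [448 101  10  35 340] [ 0.7627989 -0.618149   0.045    ]
t [142.      223.65625] [136 221  13   6  32] [0.48407709 0.26008598 0.045     ]
t [140.75  228.125] [134 226  14   6  32] [0.47186017 0.26338876 0.045     ]
s [296.00877193 129.65789474] [290 124  14  12 114] [ 0.73717566 -0.61906407  0.0225    ]
s [203.23109244 315.44537815] [195 304  19  25 238] [0.48210425 0.26412024 0.0225    ]
[ 0.19591408 -0.54043435  0.23102264]
```

View pics/lockz.png

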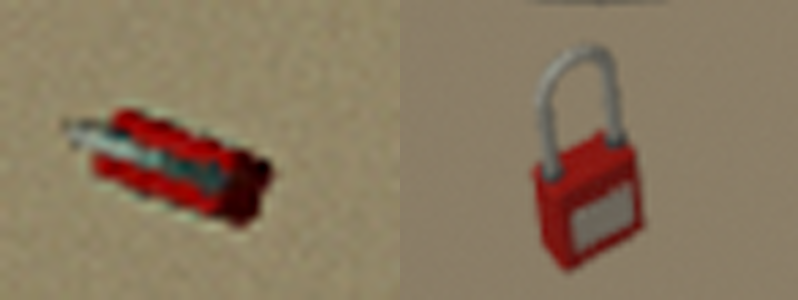

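Run:
```python
from h import *
from scipy.spatial.transform import Rotation as R
t=look("top");s=look("side")
Z=lambda pts: np.array(pts)/4+[110,80]-0.375
H=onz(t,Z([(464,192),(372,255),(374,363),(477,412),(572,350),(563,241)]),.167)[:,:2]
C=H.mean(0);d=H-C;print("axis",C,"r",np.hypot(*d.T).round(4),"ang",np.degrees(np.arctan2(d[:,1],d[:,0])).round(1))
a=np.degrees(np.arctan2(d[:,1],d[:,0]))-[0,60,120,180,-120,-60]
print("empty ang",((a+180)%360-180).mean()-60)
L=lambda pts:(np.array(pts)-[400,0])/5.453+[170,280]-.4
F=onz(s,L([(552,172),(617,140)]),.045); v=F[1]-F[0]; print("feet",F,np.linalg.norm(v),np.degrees(np.arctan2(v[1],v[0])),"mid",F.mean(0))
print("crown side z.101",onz(s,L([(585,45)]),.101), "top body mid z.045", onz(t,np.array([(170,160)])/10+[125,210]-.45,.045))
st=onz(t,np.array([(75,125),(225,180)])/10+[125,210]-.45,.09);print(st)
x=r.read_state();M=R.from_rotvec(x["orientation"]).as_matrix();print(M.round(3), "jaw ang",np.degrees(np.arctan2(M[1,2],M[0,2])))
# shield posts px
P=onz(t,Z([(203,273),(710,382)]),.217)[:,:2];P2=onz(t,Z([(262,345),(695,438)]),.012)[:,:2]
for c in((.643,.0145),(C[0],C[1])):
  for q in(P,P2):
    e=q-c; print(np.hypot(*e.T),np.degrees(np.arctan2(e[:,1],e[:,0])))
```

```text
axis [0.64333088 0.01514689] r [0.0721 0.0701 0.0725 0.0713 0.0719 0.071 ] ang [   2.4   62.8  121.8 -177.5 -117.2  -57.4]
empty ang -57.5188300287107
feet [[0.48520745 0.27645578 0.045     ]
 [0.47383743 0.25059523 0.045     ]] 0.028249694471305813 -113.73349762960807 mid [0.47952244 0.26352551 0.045     ]
crown side z.101 [[0.47660531 0.2593757  0.101     ]] top body mid z.045 [[0.47889054 0.26126741 0.045     ]]
[[0.48516851 0.27554251 0.09      ]
 [0.46958    0.23553124 0.09      ]]
[[-0.94  -0.     0.341]
 [-0.341  0.    -0.94 ]
 [-0.    -1.    -0.   ]] jaw ang -70.07376347836859
[0.16085453 0.16027872] [  86.15152661 -113.67671537]
[0.16053448 0.16276595] [  87.23221165 -114.43103496]
[0.16018715 0.16100403] [  86.25407846 -113.69210734]
[0.15987265 0.16349176] [  87.33945969 -114.44284508]
```

{"name": "apply_moves", "arguments": {"deltas": [[1,2,2.5,3,0,0,8],[1,6,7.5,6,0,0,17],[1,10,12.5,7,0,0,26],[1,14,17.5,7,0,0,34],[1,18,22.5,7,0,0,43],[1,22,27.5,7,0,0,51],[1,26,32.5,7,0,0,60],[1,30,37.5,7,0,0,69],[1,34,42.5,7,0,0,77],[1,38.5,47.8,7,0,0,86],[1,42,52.2,7,0,0,95],[1,44.7,55.5,7,0,0,102.6]]}}

```text
time_s: 1.8
tool_pos: [0.6438, 0.0159, 0.3012]
orientation: [-1.427, 0.779, -0.779]
contact_force: [0.1, -1.0, 0.1]
finger_gap: 0.0854
```

```bash
cat >> h.py <<'E'
from scipy.spatial.transform import Rotation as R
def st():
    x=r.read_state();M=R.from_rotvec(x["orientation"]).as_matrix()
    print("t",round(x["time_s"],2),"pos",x["tool_pos"].round(4),"jaw",np.degrees(np.arctan2(M[1,2],M[0,2])).round(2),"ydir",M[:,1].round(4),"F",x["contact_force"].round(2),"T",x["wrist_torque"].round(2),"gap",round(x["finger_gap"],4),"q",x["joint_positions"].round(2)); return x
E
python3 -c "
from h import *
st()"
```

```text
t 1.8 pos [0.6438 0.0159 0.3012] jaw 32.76 ydir [-3.e-04 -4.e-04 -1.e+00] F [ 0.1  -0.98  0.1 ] T [-0.07  0.    0.04] gap 0.0854 q [ 0.11  0.8  -0.49  1.05  0.35  1.37  0.25]
```

{"name": "apply_moves", "arguments": {"deltas": [[0.6,0,-0.1,-4,0,0,0],[0.45,0,-0.1,-8,0,0,0],[0.45,0,-0.1,-10.5,0,0,0],[0.45,0,-0.1,-12.2,0,0,0],[0.45,0,-0.1,-12.2,0,0,0],[0.3,0,-0.1,-12.2,0,0,0]]}}

```text
time_s: 2.55
tool_pos: [0.6442, 0.0149, 0.18]
orientation: [-1.427, 0.778, -0.779]
contact_force: [0.1, -0.0, -0.1]
finger_gap: 0.0256
```

```bash
python3 -c "
from h import *
st()
c=look('side','s1');cv2.imwrite('pics/s1z.png',cv2.resize(c['color'][100:260,130:300,::-1],None,fx=3.5,fy=3.5,interpolation=2))"
```

```text
t 2.55 pos [0.6442 0.0149 0.18  ] jaw 32.75 ydir [ 7.e-04 -3.e-04 -1.e+00] F [ 0.1  -0.05 -0.12] T [-0.01 -0.03  0.03] gap 0.0256 q [ 0.12  0.9  -0.46  1.26  0.41  1.07  0.19]
```

View pics/s1z.png

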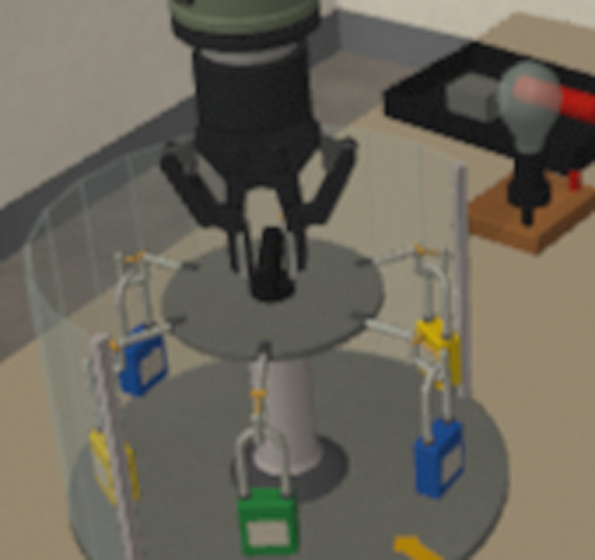

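The fingers straddle the knob bar, which shows at about (272,260) in the zoomed view. I'll close now.

{"name": "apply_moves", "arguments": {"deltas": [[0.1,0,0,0,0,0,0],[0.05,0,0,0,0,0,0],[0.05,0,0,0,0,0,0],[0.05,0,0,0,0,0,0]]}}

```text
time_s: 3.1
tool_pos: [0.6437, 0.0145, 0.1806]
orientation: [-1.428, 0.779, -0.779]
contact_force: [-7.2, -2.3, 4.3]
finger_gap: 0.0128
```

```bash
python3 -c "
from h import *
st()"
```

```text
t 3.1 pos [0.6437 0.0145 0.1806] jaw 32.74 ydir [ 0.     -0.0011 -1.    ] F [-7.17 -2.26  4.28] T [-0.35  1.35 -0.01] gap 0.0128 q [ 0.12  0.9  -0.46  1.26  0.41  1.07  0.19]
```

{"name": "apply_moves", "arguments": {"deltas": [[0.05,-0.03,0,0,0,0,-3],[0.05,-0.03,0,0,0,0,-9],[0.05,-0.03,0,0,0,0,-17],[0.05,-0.03,0,0,0,0,-25],[0.05,-0.03,0,0,0,0,-33],[0.05,-0.03,0,0,0,0,-41],[0.05,-0.03,0,0,0,0,-49],[0.05,-0.03,0,0,0,0,-57],[0.05,-0.03,0,0,0,0,-63],[0.05,-0.03,0,0,0,0,-67],[0.05,-0.03,0,0,0,0,-68]]}}

```text
time_s: 4.47
tool_pos: [0.6412, 0.0145, 0.1807]
orientation: [-0.858, 1.651, -1.647]
contact_force: [-20.0, -1.1, 5.3]
finger_gap: 0.0129
```

```bash
python3 -c "
from h import *
st()"
```

```text
t 4.47 pos [0.6412 0.0145 0.1807] jaw -35.32 ydir [-6.2e-03 -9.0e-04 -1.0e+00] F [-20.    -1.07   5.32] T [-0.19  3.65  0.16] gap 0.0129 q [-0.01  0.87 -0.14  1.27  0.13  1.01 -0.79]
```

{"name": "apply_moves", "arguments": {"deltas": [[0.05,-0.05,0,0,0,0,0],[0.05,-0.05,0,0,0,0,0]]}}

```text
time_s: 4.72
tool_pos: [0.6411, 0.0146, 0.1807]
orientation: [-0.857, 1.65, -1.647]
contact_force: [4.3, 0.5, -8.6]
finger_gap: 0.0126
```

```bash
python3 -c "
from h import *
st()"
```

```text
t 4.72 pos [0.6411 0.0146 0.1807] jaw -35.31 ydir [-5.3e-03 -8.0e-04 -1.0e+00] F [ 4.28  0.47 -8.62] T [-0.17 -1.26 -0.05] gap 0.0126 q [-0.01  0.87 -0.14  1.27  0.13  1.01 -0.79]
```

{"name": "apply_moves", "arguments": {"deltas": [[0.05,0,0,0,0,0,-4],[0.05,0,0,0,0,0,-10],[0.05,0,0,0,0,0,-18],[0.05,0,0,0,0,0,-26],[0.05,0,0,0,0,0,-34],[0.05,0,0,0,0,0,-42],[0.05,0,0,0,0,0,-50],[0.05,0,0,0,0,0,-58],[0.05,0,0,0,0,0,-64],[0.05,0,0,0,0,0,-67.5],[0.05,0,0,0,0,0,-68.4],[0.05,0,0,0,0,0,-68.4]]}}

```text
time_s: 6.22
tool_pos: [0.6402, 0.0169, 0.1807]
orientation: [-0.244, -2.1, 2.085]
contact_force: [-6.6, 10.5, -1.4]
finger_gap: 0.0129
```

```bash
python3 -c "
from h import *
st()
c=look('top','t2');cv2.imwrite('pics/t2z.png',cv2.resize(c['color'][80:240,110:310,::-1],None,fx=3.7,fy=3.7,interpolation=2))"
```

```text
t 6.22 pos [0.6402 0.0169 0.1807] jaw -103.62 ydir [-0.0048  0.0079 -1.    ] F [-6.59 10.53 -1.44] T [ 1.67  1.22 -0.04] gap 0.0129 q [-0.15  0.88  0.19  1.28 -0.18  1.   -1.74]
```

View pics/t2z.png

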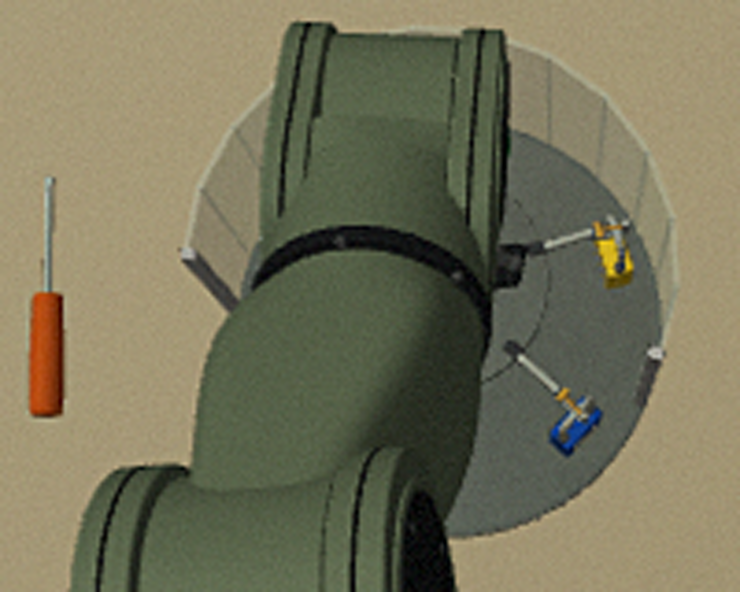

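{"name": "apply_moves", "arguments": {"deltas": [[0.45,0,0,0,0,0,0],[0.45,0,0,0,0,0,0],[0.45,0,0,0,0,0,0],[0.45,0,0,3,0,0,0],[0.5,0,0,8,0,0,0],[0.6,0,0,11,0,0,0]]}}

```text
time_s: 7.02
tool_pos: [0.6405, 0.0166, 0.2931]
orientation: [-0.246, -2.102, 2.086]
contact_force: [-0.3, -0.2, -0.1]
finger_gap: 0.0512
```

```bash
python3 -c "
from h import *
st()
c=look('side','s3');cv2.imwrite('pics/s3z.png',cv2.resize(c['color'][100:260,130:300,::-1],None,fx=3.5,fy=3.5,interpolation=2))"
```

```text
t 7.03 pos [0.6405 0.0166 0.2931] jaw -103.62 ydir [-0.0026  0.0077 -1.    ] F [-0.28 -0.19 -0.08] T [ 0.07 -0.02  0.03] gap 0.0512 q [-0.16  0.78  0.21  1.1  -0.16  1.28 -1.77]
```

View pics/s3z.png

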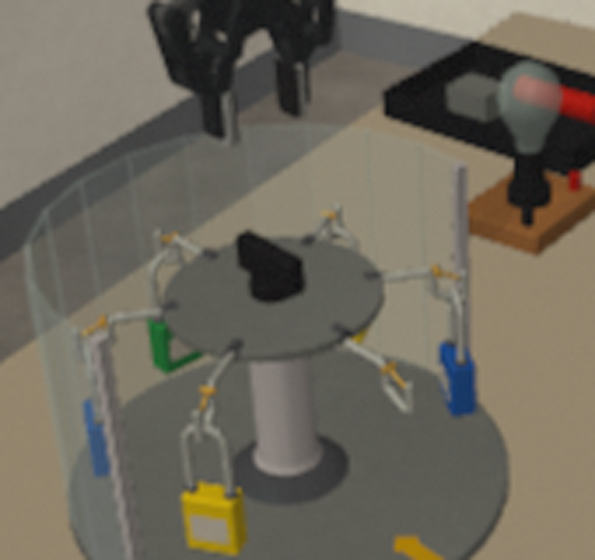

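{"name": "apply_moves", "arguments": {"deltas": [[0.7,-2,3,0,0,0,-1],[0.8,-5,8,0,0,0,-4],[0.8,-8,13,0,-0.4,-0.1,-6],[0.8,-12,18,0,-0.4,-0.1,-8],[0.8,-15,22.5,-2,-0.4,-0.1,-9],[0.8,-16.1,24.6,-5,-0.4,-0.1,-9.4],[0.8,-16.1,24.6,-8,-0.4,-0.1,-9.4],[0.8,-16.1,24.6,-8,-0.4,-0.1,-9.4]]}}

```text
time_s: 8.07
tool_pos: [0.4797, 0.2622, 0.2151]
orientation: [-0.409, -2.0, 2.002]
contact_force: [0.0, -0.6, 0.5]
finger_gap: 0.0685
```

```bash
python3 -c "
from h import *
st()
c=look('side','s4');cv2.imwrite('pics/s4z.png',cv2.resize(c['color'][220:340,140:290,::-1],None,fx=4.5,fy=4.5,interpolation=2))
c=look('top','t4');cv2.imwrite('pics/t4z.png',cv2.resize(c['color'][80:240,110:310,::-1],None,fx=3.7,fy=3.7,interpolation=2))"
```

```text
t 8.07 pos [0.4797 0.2622 0.2151] jaw -113.01 ydir [ 0.0014 -0.0012 -1.    ] F [ 0.02 -0.57  0.48] T [ 0.02 -0.    0.03] gap 0.0685 q [-0.7   0.7   0.27  1.62 -0.22  0.85 -2.32]
```

View pics/s4z.png

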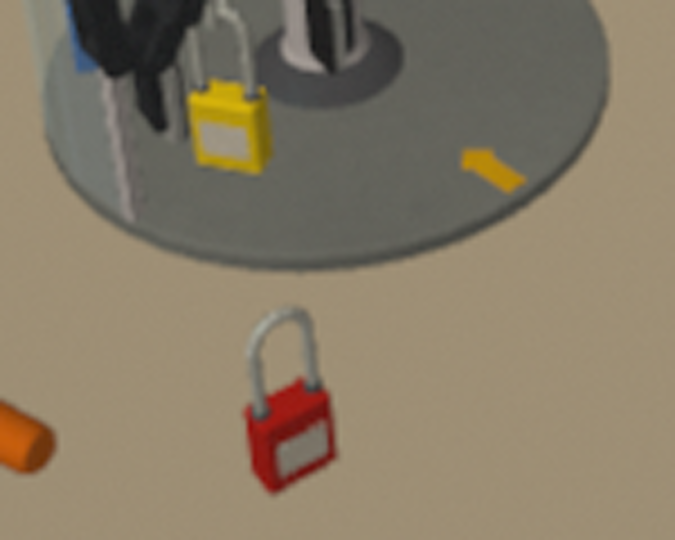

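View pics/t4z.png

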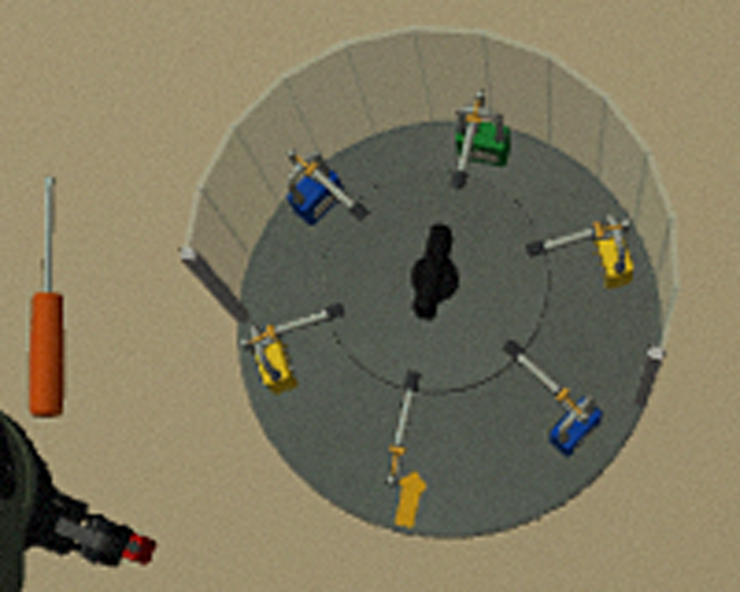

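Run:
```python
from h import *
t=look("top");s=look("side")
Z=lambda pts: (np.array(pts)+.5)/3.7+[110,80]-0.5
H=onz(t,Z([(414,380),(337,310),(362,211),(458,180),(535,249),(512,348)]),.167)[:,:2]
C=H.mean(0);d=H-C;a=np.degrees(np.arctan2(d[:,1],d[:,0]));print("axis",C,np.hypot(*d.T).round(4),a.round(1))
b=a+60*np.arange(6);b=(b-b[0]+180)%360-180+b[0];print("empty",b.mean(),b.round(1))
tip=onz(t,Z([(391,481)]),.162)[0,:2];
for c in(C,(.641,.0145)):
  e=tip-c;print("tip",tip,"r",np.hypot(*e),np.degrees(np.arctan2(e[1],e[0])))
m=onz(t,Z([(414,475),(406,525)]),.012)[:,:2];v=m[0]-m[1];print("mark dir",np.degrees(np.arctan2(-v[1],-v[0])),m)
for c in(C,(.641,.0145)):
  e=m.mean(0)-c;print(np.degrees(np.arctan2(e[1],e[0])),np.hypot(*e))
L=lambda p:(np.array(p)+.5)/4.5+[140,220]-.5
F=onz(s,L([(262,412),(315,386)]),.045);v=F[0]-F[1];print("feet mid",F.mean(0),np.linalg.norm(v),np.degrees(np.arctan2(v[1],v[0])))
Lg=onz(s,L([(253,352),(309,335)]),.084);print("leg tops z.084",Lg, Lg.mean(0))
print("crown",onz(s,L([(284,315)]),.098))
# red body bottom corners
B=onz(s,L([(274,493),(337,458)]),0.0);v=B[0]-B[1];print("bottom edge",B,np.linalg.norm(v),np.degrees(np.arctan2(v[1],v[0])))
```

```text
axis [0.64317126 0.01424956] [0.0718 0.0713 0.0709 0.0718 0.0711 0.071 ] [ 166.9  106.2   45.7  -12.9  -74.  -134. ]
empty 166.30416192265358 [166.9 166.2 165.7 167.1 166.  166. ]
tip [0.50496934 0.04744394] r 0.1421324585763086 166.49410655728954
tip [0.50496934 0.04744394] r 0.13996300423024294 166.3862077956118
mark dir 170.19227465214072 [[0.52582645 0.04323106]
 [0.48761292 0.04983699]]
166.6885959341263 0.14021882492644788
166.58225818764166 0.13804847795035974
feet mid [0.47888709 0.26337592 0.045     ] 0.027884805767406574 66.1489152612753
leg tops z.084 [[0.48457546 0.27686636 0.084     ]
 [0.46925215 0.25542826 0.084     ]] [0.47691381 0.26614731 0.084     ]
crown [[0.47704903 0.26187992 0.098     ]]
bottom edge [[4.78060803e-01 2.81938416e-01 0.00000000e+00]
 [4.65379544e-01 2.49534187e-01 1.11022302e-16]] 0.03479724664615647 68.62731817067203
```

{"name": "apply_moves", "arguments": {"deltas": [[0.75,-0.1,0.1,-5,0,0,0],[0.75,-0.1,0.1,-10,0,0,0],[0.75,-0.1,0.1,-13.5,0,0,0],[0.75,-0.1,0.1,-15.5,0,0,0],[0.75,-0.1,0.1,-15.5,0,0,0]]}}

```text
time_s: 8.9
tool_pos: [0.48, 0.2631, 0.0623]
orientation: [-0.413, -2.003, 2.0]
contact_force: [1.2, 0.4, 0.2]
finger_gap: 0.0646
```

```bash
python3 -c "
from h import *
st()
c=look('side','s5');cv2.imwrite('pics/s5z.png',cv2.resize(c['color'][220:340,140:290,::-1],None,fx=4.5,fy=4.5,interpolation=2))"
```

```text
t 8.9 pos [0.48   0.2631 0.0623] jaw -113.08 ydir [ 4.5e-03  9.0e-04 -1.0e+00] F [1.21 0.4  0.22] T [0.02 0.05 0.03] gap 0.0646 q [-0.65  0.93  0.17  1.76 -0.3   0.48 -2.26]
```

View pics/s5z.png

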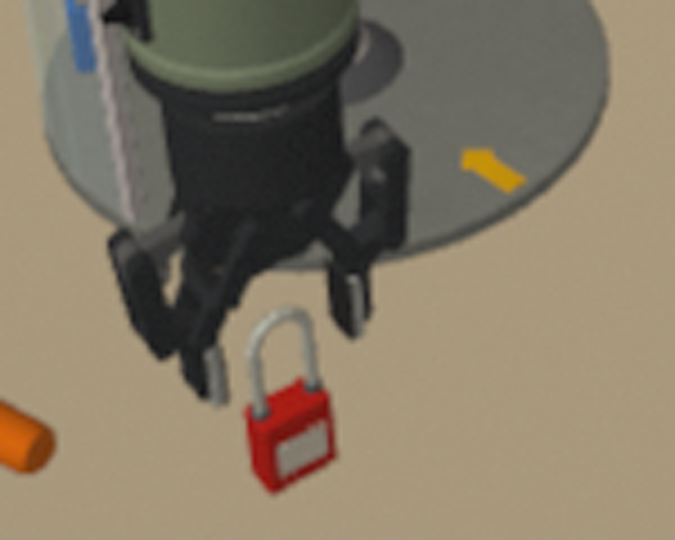

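{"name": "apply_moves", "arguments": {"deltas": [[0.6,-0.15,0,-0.2,0,0.3,0],[0.3,-0.15,0,-0.2,0,0.3,0],[0.2,-0.15,0,-0.2,0,0.3,0],[0.2,-0.15,0,-0.2,0,0.3,0],[0.2,-0.15,0,-0.2,0,0.3,0],[0.2,-0.15,0,-0.2,0,0.3,0]]}}

```text
time_s: 9.7
tool_pos: [0.4794, 0.2637, 0.0622]
orientation: [-0.41, -2.003, 1.998]
contact_force: [0.1, 1.5, 10.3]
finger_gap: 0.032
```

```bash
python3 -c "
from h import *
st()"
```

```text
t 9.7 pos [0.4794 0.2637 0.0622] jaw -113.07 ydir [ 0.0018  0.0024 -1.    ] F [ 0.12  1.5  10.28] T [-0.09  0.2   0.01] gap 0.032 q [-0.65  0.93  0.17  1.76 -0.3   0.48 -2.25]
```

{"name": "apply_moves", "arguments": {"deltas": [[0.2,0,0,1.5,0,0,0],[0.2,0,0,5,0,0,0],[0.2,0,0,10,0,0,0],[0.2,-0.5,-2,13,0,0,2],[0.2,-1,-6,13,0,0,4],[0.2,-2,-11,13,0,0,7],[0.2,-2,-16,13,0,0,9.4],[0.2,-1.5,-19.5,13,0,0,9.4],[0.2,-1,-20.8,13,0,0,9.4],[0.2,-1,-20.8,13,0,0,9.4]]}}

```text
time_s: 10.95
tool_pos: [0.4697, 0.0555, 0.1928]
orientation: [-0.254, -2.098, 2.092]
contact_force: [-0.9, 0.3, -1.0]
finger_gap: 0.0318
```

```bash
python3 -c "
from h import *
st()
c=look('side','s6');cv2.imwrite('pics/s6z.png',cv2.resize(c['color'][100:280,180:340,::-1],None,fx=3.3,fy=3.3,interpolation=2))
c=look('top','t6');cv2.imwrite('pics/t6z.png',cv2.resize(c['color'][80:240,110:310,::-1],None,fx=3.7,fy=3.7,interpolation=2))"
```

```text
t 10.95 pos [0.4697 0.0555 0.1928] jaw -103.73 ydir [ 0.0022  0.0029 -1.    ] F [-0.92  0.27 -1.03] T [0.01 0.02 0.  ] gap 0.0318 q [-0.27  0.62  0.14  1.9  -0.15  0.62 -1.84]
```

View pics/s6z.png

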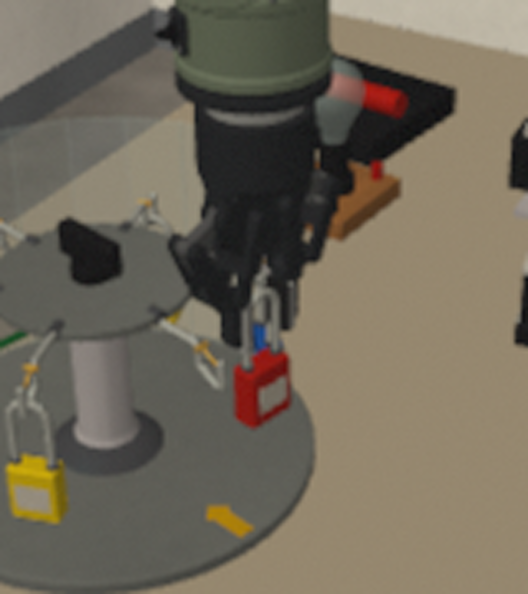

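View pics/t6z.png

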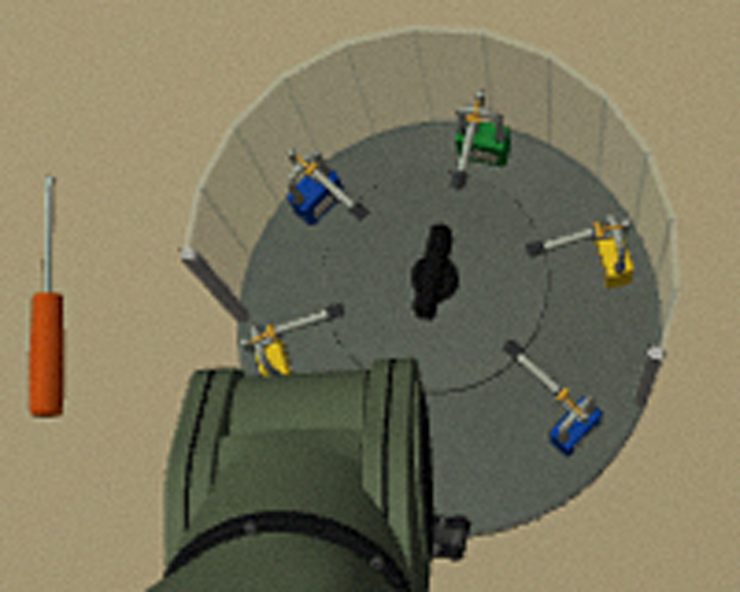

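{"name": "apply_moves", "arguments": {"deltas": [[0.2,0,0,-2,0,0,0],[0.2,0,0,-5,0,0,0],[0.2,0,0,-7.6,-0.15,0.1,0],[0.2,0.9,-0.2,-7.6,-0.15,0.1,0],[0.2,1.8,-0.4,-7.6,-0.15,0.1,0],[0.2,1.8,-0.4,-7.6,-0.15,0.1,0]]}}

```text
time_s: 11.8
tool_pos: [0.4883, 0.0529, 0.1173]
orientation: [-0.252, -2.097, 2.095]
contact_force: [-0.3, -0.6, -0.8]
finger_gap: 0.0318
```

```bash
cat >> h.py <<'E'
AX=np.array([.642,.0145]);U=np.array([-0.9716,0.2368]);TT=np.array([-0.2368,-0.9716])
def rs():
    x=r.read_state();M=R.from_rotvec(x["orientation"]).as_matrix();p=x["tool_pos"]-0.0358*M[:,1];e=p[:2]-AX;F=x["contact_force"]
    print("t",round(x["time_s"],2),"crown r %.2f tan %.2f z %.2f mm"%(1e3*e@U,1e3*e@TT,1e3*p[2]),"F r %.2f t %.2f z %.2f"%(F[:2]@U,F[:2]@TT,F[2]),"T",x["wrist_torque"].round(2),"tilt",M[:2,1].round(4),"jaw",np.degrees(np.arctan2(M[1,2],M[0,2])).round(1),"gap",round(x["finger_gap"],4))
E
python3 -c "
from h import *
rs()
c=look('side','s7');cv2.imwrite('pics/s7z.png',cv2.resize(c['color'][150:270,190:310,::-1],None,fx=5,fy=5,interpolation=2))"
```

```text
t 11.8 crown r 158.44 tan -0.86 z 153.12 mm F r 0.10 t 0.65 z -0.75 T [-0.04 -0.02 -0.01] tilt [0.0016 0.0008] jaw -103.6 gap 0.0318
```

View pics/s7z.png

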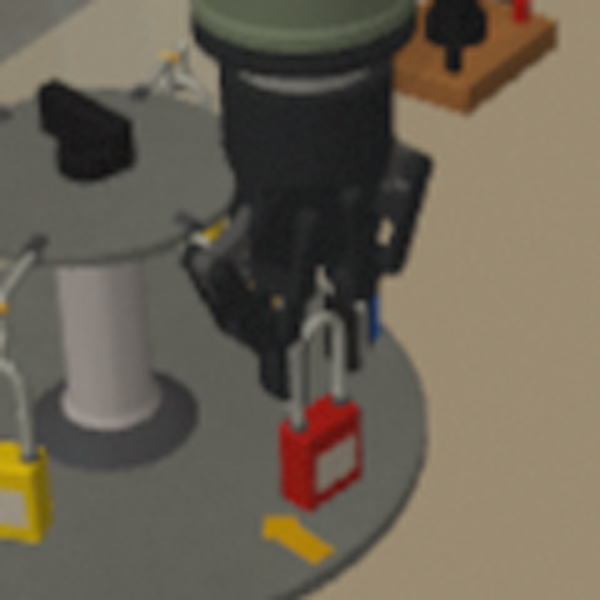

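{"name": "apply_moves", "arguments": {"deltas": [[0.2,0.35,-0.09,0,0,0,0],[0.2,0.6,-0.15,0,0,0,0],[0.2,0.75,-0.18,0,0,0,0]]}}

```text
time_s: 12.22
tool_pos: [0.4954, 0.0511, 0.1172]
orientation: [-0.251, -2.097, 2.095]
contact_force: [-0.5, 0.9, -1.8]
finger_gap: 0.0319
```

```bash
python3 -c "
from h import *
rs()"
```

```text
t 12.22 crown r 151.09 tan -0.80 z 153.04 mm F r 0.68 t -0.76 z -1.85 T [0.03 0.02 0.02] tilt [0.0012 0.0008] jaw -103.6 gap 0.0319
```

{"name": "apply_moves", "arguments": {"deltas": [[0.2,0.05,-0.01,0,0,0,0],[0.2,0.1,-0.02,0,0,0,0],[0.2,0.12,-0.03,0,0,0,0]]}}

```text
time_s: 12.6
tool_pos: [0.4966, 0.0508, 0.1172]
orientation: [-0.251, -2.097, 2.095]
contact_force: [-0.8, 0.2, -1.0]
finger_gap: 0.0316
```

{"name": "apply_moves", "arguments": {"deltas": [[0.2,0.05,-0.01,0,0,0,0],[0.2,0.1,-0.02,0,0,0,0],[0.2,0.12,-0.03,0,0,0,0]]}}

```text
time_s: 12.98
tool_pos: [0.4978, 0.0505, 0.1172]
orientation: [-0.251, -2.097, 2.095]
contact_force: [-0.2, -0.4, -1.1]
finger_gap: 0.0317
```

Motion is precise to about 0.1 mm, so I'll keep feeling inward.

{"name": "apply_moves", "arguments": {"deltas": [[0.2,0.05,-0.01,0,0,0,0],[0.2,0.1,-0.02,0,0,0,0],[0.2,0.12,-0.03,0,0,0,0]]}}

```text
time_s: 13.35
tool_pos: [0.4991, 0.0502, 0.1172]
orientation: [-0.251, -2.097, 2.095]
contact_force: [-0.2, 0.1, -1.2]
finger_gap: 0.0317
```

{"name": "apply_moves", "arguments": {"deltas": [[0.2,0.05,-0.01,0,0,0,0],[0.2,0.1,-0.02,0,0,0,0]]}}

```text
time_s: 13.6
tool_pos: [0.5001, 0.0499, 0.1172]
orientation: [-0.251, -2.097, 2.095]
contact_force: [-0.6, -0.2, -1.5]
finger_gap: 0.0316
```

```bash
python3 -c "
from h import *
rs()"
```

```text
t 13.6 crown r 146.30 tan -0.80 z 153.04 mm F r 0.56 t 0.34 z -1.47 T [0.01 0.03 0.04] tilt [0.0011 0.0008] jaw -103.6 gap 0.0316
```

{"name": "apply_moves", "arguments": {"deltas": [[0.2,0.05,-0.01,0,0,0,0],[0.2,0.1,-0.02,0,0,0,0]]}}

```text
time_s: 13.85
tool_pos: [0.5011, 0.0498, 0.1172]
orientation: [-0.251, -2.097, 2.095]
contact_force: [-0.3, -0.9, -0.9]
finger_gap: 0.032
```

{"name": "apply_moves", "arguments": {"deltas": [[0.2,0.05,-0.01,0,0,0,0],[0.2,0.08,-0.02,0,0,0,0]]}}

```text
time_s: 14.1
tool_pos: [0.5019, 0.0496, 0.1172]
orientation: [-0.251, -2.097, 2.095]
contact_force: [-0.5, -0.7, -1.1]
finger_gap: 0.0318
```

```bash
python3 -c "
from h import *
rs()"
```

```text
t 14.1 crown r 144.43 tan -0.86 z 153.02 mm F r 0.30 t 0.75 z -1.10 T [0.05 0.11 0.05] tilt [0.001  0.0008] jaw -103.6 gap 0.0318
```

{"name": "apply_moves", "arguments": {"deltas": [[0.2,0.05,-0.01,0,0,0,0],[0.2,0.08,-0.02,0,0,0,0]]}}

```text
time_s: 14.35
tool_pos: [0.5024, 0.0495, 0.1171]
orientation: [-0.25, -2.096, 2.094]
contact_force: [-3.9, 0.5, -1.0]
finger_gap: 0.0316
```

```bash
python3 -c "
from h import *
rs()"
```

```text
t 14.35 crown r 143.94 tan -0.86 z 152.93 mm F r 3.86 t 0.47 z -1.00 T [ 0.2   0.78 -0.03] tilt [0.0001 0.001 ] jaw -103.6 gap 0.0316
```

{"name": "apply_moves", "arguments": {"deltas": [[0.2,-0.15,0.04,0,0,0,0],[0.2,-0.15,0.04,1.2,0,0,0],[0.2,-0.15,0.04,2.5,0,0,0],[0.2,-0.15,0.04,2.5,0,0,0],[0.2,0.3,-0.07,2.5,0,0,0],[0.2,0.8,-0.19,2.5,0,0,0],[0.2,1.19,-0.29,2.5,0,0,0],[0.2,1.19,-0.29,2.5,0,0,0]]}}

```text
time_s: 15.35
tool_pos: [0.5144, 0.0464, 0.1419]
orientation: [-0.25, -2.096, 2.094]
contact_force: [0.6, -0.3, -0.5]
finger_gap: 0.0318
```

```bash
python3 -c "
from h import *
rs()
c=look('side','s8');cv2.imwrite('pics/s8z.png',cv2.resize(c['color'][150:270,190:310,::-1],None,fx=5,fy=5,interpolation=2))"
```

```text
t 15.35 crown r 131.50 tan -0.78 z 177.73 mm F r -0.65 t 0.14 z -0.51 T [-0.06 -0.   -0.01] tilt [-0.0001  0.0009] jaw -103.6 gap 0.0318
```

View pics/s8z.png

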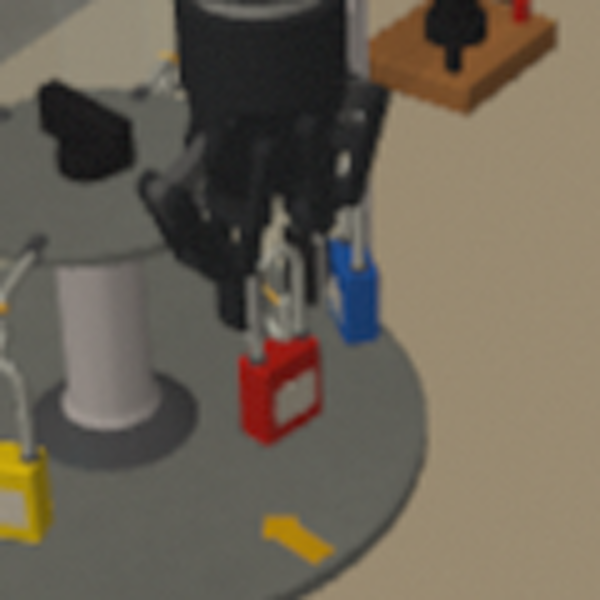

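{"name": "apply_moves", "arguments": {"deltas": [[0.2,0,0,-0.3,0,0,0],[0.2,0,0,-0.6,0,0,0],[0.2,0,0,-0.7,0,0,0]]}}

```text
time_s: 15.78
tool_pos: [0.5141, 0.0465, 0.1347]
orientation: [-0.249, -2.096, 2.094]
contact_force: [0.0, -0.7, -0.7]
finger_gap: 0.0315
```

{"name": "apply_moves", "arguments": {"deltas": [[0.2,0,0,-0.06,0,0,0],[0.2,0,0,-0.12,0,0,0],[0.2,0,0,-0.15,0,0,0]]}}

```text
time_s: 16.15
tool_pos: [0.5141, 0.0465, 0.1332]
orientation: [-0.249, -2.096, 2.094]
contact_force: [0.2, 0.4, -1.8]
finger_gap: 0.0312
```

{"name": "apply_moves", "arguments": {"deltas": [[0.2,0,0,-0.06,0,0,0],[0.2,0,0,-0.12,0,0,0],[0.2,0,0,-0.15,0,0,0]]}}

```text
time_s: 16.52
tool_pos: [0.5141, 0.0465, 0.1317]
orientation: [-0.249, -2.096, 2.094]
contact_force: [0.3, -0.8, -0.7]
finger_gap: 0.0319
```

```bash
python3 -c "
from h import *
rs()"
```

```text
t 16.52 crown r 131.83 tan -0.78 z 167.49 mm F r -0.51 t 0.72 z -0.69 T [ 0.01 -0.02  0.01] tilt [-0.0006  0.0009] jaw -103.6 gap 0.0319
```

{"name": "apply_moves", "arguments": {"deltas": [[0.2,0,0,-0.06,0,0,0],[0.2,0,0,-0.12,0,0,0]]}}

```text
time_s: 16.77
tool_pos: [0.5141, 0.0465, 0.1304]
orientation: [-0.249, -2.096, 2.094]
contact_force: [0.8, -0.5, -0.5]
finger_gap: 0.0317
```

{"name": "apply_moves", "arguments": {"deltas": [[0.2,0,0,-0.06,0,0,0],[0.2,0,0,-0.12,0,0,0]]}}

```text
time_s: 17.02
tool_pos: [0.5141, 0.0465, 0.1292]
orientation: [-0.249, -2.096, 2.094]
contact_force: [0.1, -0.2, -1.0]
finger_gap: 0.0317
```

{"name": "apply_moves", "arguments": {"deltas": [[0.2,0,0,-0.05,0,0,0],[0.2,0,0,-0.1,0,0,0]]}}

```text
time_s: 17.27
tool_pos: [0.5141, 0.0465, 0.1281]
orientation: [-0.249, -2.096, 2.094]
contact_force: [-0.8, -0.4, -0.9]
finger_gap: 0.0314
```

```bash
python3 -c "
from h import *
rs()"
```

```text
t 17.27 crown r 131.84 tan -0.81 z 163.94 mm F r 0.70 t 0.61 z -0.90 T [ 0.01  0.03 -0.07] tilt [-0.0006  0.0009] jaw -103.6 gap 0.0314
```

{"name": "apply_moves", "arguments": {"deltas": [[0.2,0,0,-0.06,0,0,0],[0.2,0,0,-0.12,0,0,0]]}}

```text
time_s: 17.52
tool_pos: [0.5141, 0.0465, 0.1269]
orientation: [-0.249, -2.096, 2.094]
contact_force: [-0.8, 0.3, -1.3]
finger_gap: 0.0313
```

{"name": "apply_moves", "arguments": {"deltas": [[0.2,0,0,-0.05,0,0,0],[0.2,0,0,-0.1,0,0,0]]}}

```text
time_s: 17.77
tool_pos: [0.5141, 0.0465, 0.1259]
orientation: [-0.249, -2.096, 2.094]
contact_force: [-0.8, 0.2, -1.5]
finger_gap: 0.0318
```

```bash
python3 -c "
from h import *
rs()"
```

```text
t 17.77 crown r 131.84 tan -0.79 z 161.67 mm F r 0.83 t 0.04 z -1.47 T [-0.03  0.01  0.01] tilt [-0.0006  0.0009] jaw -103.6 gap 0.0318
```

{"name": "apply_moves", "arguments": {"deltas": [[0.2,0,0,-0.06,0,0,0],[0.2,0,0,-0.12,0,0,0]]}}

```text
time_s: 18.02
tool_pos: [0.5141, 0.0465, 0.1246]
orientation: [-0.249, -2.096, 2.094]
contact_force: [1.4, 0.2, -1.6]
finger_gap: 0.0315
```

{"name": "apply_moves", "arguments": {"deltas": [[0.2,0,0,-0.05,0,0,0],[0.2,0,0,-0.1,0,0,0]]}}

```text
time_s: 18.27
tool_pos: [0.5141, 0.0465, 0.1236]
orientation: [-0.249, -2.096, 2.094]
contact_force: [0.2, 0.3, -0.7]
finger_gap: 0.0318
```

```bash
python3 -c "
from h import *
rs()"
```

```text
t 18.27 crown r 131.86 tan -0.80 z 159.37 mm F r -0.08 t -0.36 z -0.74 T [-0.04 -0.03  0.01] tilt [-0.0007  0.0009] jaw -103.6 gap 0.0318
```

{"name": "apply_moves", "arguments": {"deltas": [[0.2,0,0,-0.06,0,0,0],[0.2,0,0,-0.12,0,0,0]]}}

```text
time_s: 18.52
tool_pos: [0.5141, 0.0465, 0.1224]
orientation: [-0.249, -2.096, 2.094]
contact_force: [-0.6, 0.3, 0.6]
finger_gap: 0.032
```

{"name": "apply_moves", "arguments": {"deltas": [[0.2,0,0,-0.05,0,0,0],[0.2,0,0,-0.1,0,0,0]]}}

```text
time_s: 18.77
tool_pos: [0.5142, 0.0466, 0.1215]
orientation: [-0.25, -2.096, 2.094]
contact_force: [-0.2, 0.2, 3.0]
finger_gap: 0.0317
```

```bash
python3 -c "
from h import *
rs()
c=look('side','s9');cv2.imwrite('pics/s9z.png',cv2.resize(c['color'][180:260,210:290,::-1],None,fx=7,fy=7,interpolation=2))"
```

```text
t 18.77 crown r 131.73 tan -0.87 z 157.26 mm F r 0.20 t -0.14 z 3.04 T [0.09 0.07 0.06] tilt [-0.0002  0.001 ] jaw -103.6 gap 0.0317
```

View pics/s9z.png

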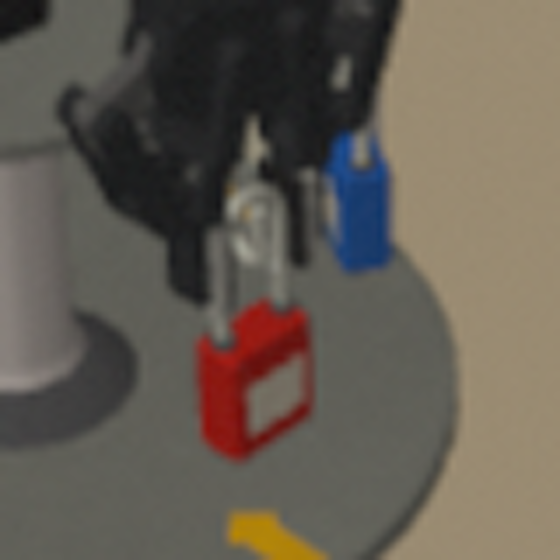

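{"name": "apply_moves", "arguments": {"deltas": [[0.2,-0.03,0.01,0,0,0,0],[0.2,-0.05,0.01,0,0,0,0]]}}

```text
time_s: 19.08
tool_pos: [0.5136, 0.0467, 0.1214]
orientation: [-0.249, -2.096, 2.094]
contact_force: [-0.0, -0.1, 2.3]
finger_gap: 0.032
```

```bash
python3 -c "
from h import *
rs()"
```

```text
t 19.07 crown r 132.32 tan -0.86 z 157.20 mm F r -0.00 t 0.05 z 2.31 T [ 0.12 -0.01  0.01] tilt [-0.0004  0.001 ] jaw -103.6 gap 0.032
```

{"name": "apply_moves", "arguments": {"deltas": [[0.2,-0.03,0.01,0,0,0,0],[0.2,-0.05,0.01,0,0,0,0]]}}

```text
time_s: 19.32
tool_pos: [0.5132, 0.0468, 0.1214]
orientation: [-0.249, -2.096, 2.094]
contact_force: [-0.3, 0.7, 2.2]
finger_gap: 0.0319
```

```bash
python3 -c "
from h import *
rs()"
```

```text
t 19.32 crown r 132.81 tan -0.88 z 157.19 mm F r 0.48 t -0.56 z 2.19 T [ 0.11  0.04 -0.06] tilt [-0.0003  0.001 ] jaw -103.6 gap 0.0319
```

{"name": "apply_moves", "arguments": {"deltas": [[0.2,-0.03,0.01,0,0,0,0],[0.2,-0.05,0.01,0,0,0,0]]}}

```text
time_s: 19.58
tool_pos: [0.5127, 0.047, 0.1214]
orientation: [-0.25, -2.097, 2.094]
contact_force: [0.9, 0.1, 2.4]
finger_gap: 0.0318
```

```bash
python3 -c "
from h import *
rs()"
```

```text
t 19.57 crown r 133.26 tan -0.90 z 157.24 mm F r -0.85 t -0.28 z 2.41 T [ 0.07 -0.19 -0.01] tilt [-0.     0.001] jaw -103.6 gap 0.0318
```

{"name": "apply_moves", "arguments": {"deltas": [[0.2,-0.03,0.01,0,0,0,0],[0.2,-0.05,0.01,0,0,0,0]]}}

```text
time_s: 19.82
tool_pos: [0.5125, 0.047, 0.1215]
orientation: [-0.25, -2.097, 2.095]
contact_force: [2.9, -0.0, 1.0]
finger_gap: 0.0315
```

```bash
python3 -c "
from h import *
rs()"
```

```text
t 19.82 crown r 133.53 tan -0.87 z 157.28 mm F r -2.86 t -0.65 z 0.98 T [ 0.03 -0.57 -0.01] tilt [0.0006 0.001 ] jaw -103.6 gap 0.0315
```

{"name": "apply_moves", "arguments": {"deltas": [[0.2,0.07,-0.02,0,0,0,0],[0.2,0.07,-0.02,-0.06,0,0,0],[0.2,0.07,-0.02,-0.12,0,0,0]]}}

```text
time_s: 20.2
tool_pos: [0.5132, 0.0468, 0.1202]
orientation: [-0.25, -2.097, 2.095]
contact_force: [-0.1, 0.4, 2.6]
finger_gap: 0.0316
```

```bash
python3 -c "
from h import *
rs()"
```

```text
t 20.2 crown r 132.85 tan -0.86 z 156.03 mm F r 0.21 t -0.33 z 2.64 T [0.07 0.07 0.01] tilt [0.0005 0.001 ] jaw -103.6 gap 0.0316
```

{"name": "apply_moves", "arguments": {"deltas": [[0.2,0,0,-0.06,0,0,0],[0.2,0,0,-0.12,0,0,0]]}}

```text
time_s: 20.45
tool_pos: [0.5132, 0.0468, 0.119]
orientation: [-0.251, -2.097, 2.094]
contact_force: [-0.2, 0.5, 3.9]
finger_gap: 0.0316
```

{"name": "apply_moves", "arguments": {"deltas": [[0.2,0,0,-0.06,0,0,0],[0.2,0,0,-0.12,0,0,0]]}}

```text
time_s: 20.7
tool_pos: [0.5132, 0.0468, 0.1178]
orientation: [-0.25, -2.097, 2.095]
contact_force: [-0.8, 0.3, 2.1]
finger_gap: 0.0315
```

```bash
python3 -c "
from h import *
rs()"
```

```text
t 20.7 crown r 132.80 tan -0.85 z 153.60 mm F r 0.86 t -0.06 z 2.11 T [ 0.04  0.02 -0.04] tilt [0.0006 0.001 ] jaw -103.6 gap 0.0315
```

{"name": "apply_moves", "arguments": {"deltas": [[0.2,0,0,-0.06,0,0,0],[0.2,0,0,-0.12,0,0,0]]}}

```text
time_s: 20.95
tool_pos: [0.5132, 0.0468, 0.1165]
orientation: [-0.25, -2.097, 2.095]
contact_force: [-0.1, 0.2, 2.7]
finger_gap: 0.0318
```

{"name": "apply_moves", "arguments": {"deltas": [[0.2,0,0,-0.06,0,0,0],[0.2,0,0,-0.12,0,0,0]]}}

```text
time_s: 21.2
tool_pos: [0.5132, 0.0468, 0.1153]
orientation: [-0.25, -2.097, 2.094]
contact_force: [-0.7, -0.6, 3.7]
finger_gap: 0.0316
```

```bash
python3 -c "
from h import *
rs()"
```

```text
t 21.2 crown r 132.85 tan -0.84 z 151.08 mm F r 0.51 t 0.70 z 3.67 T [ 0.05  0.1  -0.01] tilt [0.0005 0.001 ] jaw -103.6 gap 0.0316
```

{"name": "apply_moves", "arguments": {"deltas": [[0.2,-0.03,0.01,0,0,0,0],[0.2,-0.05,0.01,0,0,0,0]]}}

```text
time_s: 21.45
tool_pos: [0.5128, 0.0468, 0.1153]
orientation: [-0.251, -2.097, 2.095]
contact_force: [2.2, -0.2, 0.6]
finger_gap: 0.0316
```

```bash
python3 -c "
from h import *
rs()"
```

```text
t 21.45 crown r 133.17 tan -0.80 z 151.08 mm F r -2.22 t -0.35 z 0.62 T [ 0.02 -0.45 -0.04] tilt [0.0009 0.0009] jaw -103.6 gap 0.0316
```

{"name": "apply_moves", "arguments": {"deltas": [[0.2,0.05,-0.01,0,0,0,0],[0.2,0.05,-0.01,-0.08,0,0,0],[0.2,0.05,-0.01,-0.15,0,0,0]]}}

```text
time_s: 21.82
tool_pos: [0.5132, 0.0468, 0.1137]
orientation: [-0.251, -2.097, 2.095]
contact_force: [-1.9, 0.5, 3.4]
finger_gap: 0.0315
```

{"name": "apply_moves", "arguments": {"deltas": [[0.2,0,0,-0.06,0,0,0],[0.2,0,0,-0.12,0,0,0]]}}

```text
time_s: 22.08
tool_pos: [0.5132, 0.0467, 0.1125]
orientation: [-0.251, -2.097, 2.095]
contact_force: [-0.9, 0.3, 2.5]
finger_gap: 0.0317
```

```bash
python3 -c "
from h import *
rs()"
```

```text
t 22.07 crown r 132.82 tan -0.78 z 148.29 mm F r 1.00 t -0.11 z 2.54 T [0.09 0.25 0.  ] tilt [0.0006 0.0009] jaw -103.6 gap 0.0317
```

{"name": "apply_moves", "arguments": {"deltas": [[0.2,0,0,-0.06,0,0,0],[0.2,0,0,-0.12,0,0,0]]}}

```text
time_s: 22.32
tool_pos: [0.5131, 0.0467, 0.1112]
orientation: [-0.25, -2.096, 2.095]
contact_force: [-2.2, 0.2, 1.5]
finger_gap: 0.0316
```

```bash
python3 -c "
from h import *
rs()"
```

```text
t 22.32 crown r 132.89 tan -0.73 z 147.00 mm F r 2.16 t 0.29 z 1.50 T [-0.03  0.3   0.02] tilt [0.0004 0.0009] jaw -103.6 gap 0.0316
```

{"name": "apply_moves", "arguments": {"deltas": [[0.2,0,0,-0.06,0,0,0],[0.2,0,0,-0.12,0,0,0]]}}

```text
time_s: 22.58
tool_pos: [0.513, 0.0467, 0.1099]
orientation: [-0.25, -2.096, 2.095]
contact_force: [-0.6, -0.2, 1.5]
finger_gap: 0.0316
```

```bash
python3 -c "
from h import *
rs()"
```

```text
t 22.57 crown r 132.93 tan -0.69 z 145.72 mm F r 0.50 t 0.36 z 1.50 T [-0.04  0.29  0.02] tilt [0.0002 0.0008] jaw -103.6 gap 0.0316
```

{"name": "apply_moves", "arguments": {"deltas": [[0.2,0,0,-0.06,0,0,0],[0.2,0,0,-0.12,0,0,0]]}}

```text
time_s: 22.82
tool_pos: [0.5132, 0.0467, 0.1086]
orientation: [-0.251, -2.096, 2.095]
contact_force: [0.6, -0.7, -0.6]
finger_gap: 0.0317
```

```bash
python3 -c "
from h import *
rs()"
```

```text
t 22.82 crown r 132.79 tan -0.71 z 144.42 mm F r -0.71 t 0.52 z -0.64 T [-0.01 -0.04  0.02] tilt [0.0005 0.0008] jaw -103.6 gap 0.0317
```

{"name": "apply_moves", "arguments": {"deltas": [[0.2,0,0,-0.06,0,0,0],[0.2,0,0,-0.12,0,0,0]]}}

```text
time_s: 23.08
tool_pos: [0.5132, 0.0467, 0.1074]
orientation: [-0.251, -2.097, 2.095]
contact_force: [0.4, -1.1, -1.4]
finger_gap: 0.0317
```

```bash
python3 -c "
from h import *
rs()
c=look('side','s10');cv2.imwrite('pics/s10z.png',cv2.resize(c['color'][180:260,210:290,::-1],None,fx=7,fy=7,interpolation=2))"
```

```text
t 23.07 crown r 132.73 tan -0.74 z 143.16 mm F r -0.62 t 1.00 z -1.41 T [ 0.02 -0.06 -0.02] tilt [0.0006 0.0008] jaw -103.6 gap 0.0317
```

View pics/s10z.png

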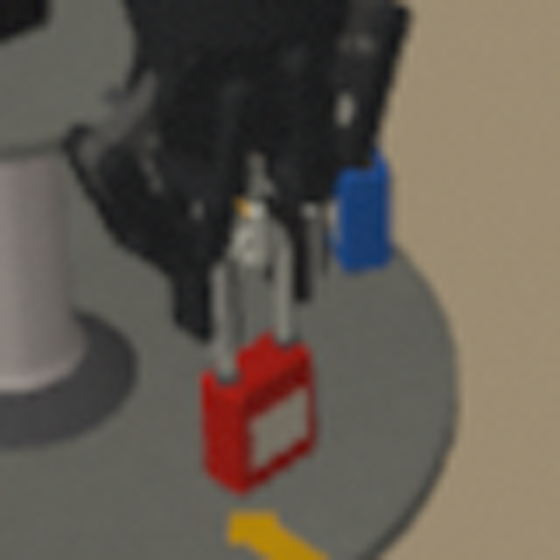

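The upward force has dropped to the no-load level and the brass shows above the crown at (242,208), so the keeper appears to have snapped. I'll ease the lock down until it rests on the hook.

{"name": "apply_moves", "arguments": {"deltas": [[0.2,0,0,-0.05,0,0,0],[0.2,0,0,-0.08,0,0,0]]}}

```text
time_s: 23.38
tool_pos: [0.5132, 0.0467, 0.1065]
orientation: [-0.25, -2.097, 2.095]
contact_force: [-0.6, -1.0, -0.5]
finger_gap: 0.0316
```

```bash
python3 -c "
from h import *
rs()"
```

```text
t 23.38 crown r 132.74 tan -0.80 z 142.29 mm F r 0.37 t 1.07 z -0.54 T [ 0.01 -0.06  0.  ] tilt [0.0006 0.0009] jaw -103.6 gap 0.0316
```

{"name": "apply_moves", "arguments": {"deltas": [[0.2,0,0,-0.05,0,0,0],[0.2,0,0,-0.06,0,0,0]]}}

```text
time_s: 23.62
tool_pos: [0.5132, 0.0467, 0.1058]
orientation: [-0.251, -2.096, 2.095]
contact_force: [0.4, 0.5, -1.1]
finger_gap: 0.0318
```

```bash
python3 -c "
from h import *
rs()"
```

```text
t 23.62 crown r 132.76 tan -0.75 z 141.63 mm F r -0.29 t -0.57 z -1.13 T [-0.03 -0.03  0.04] tilt [0.0005 0.0008] jaw -103.6 gap 0.0318
```

{"name": "apply_moves", "arguments": {"deltas": [[0.2,0,0,-0.05,0,0,0],[0.2,0,0,-0.06,0,0,0]]}}

```text
time_s: 23.88
tool_pos: [0.5132, 0.0467, 0.1052]
orientation: [-0.251, -2.097, 2.095]
contact_force: [-0.7, 0.1, -0.1]
finger_gap: 0.0317
```

```bash
python3 -c "
from h import *
rs()"
```

```text
t 23.88 crown r 132.75 tan -0.74 z 141.05 mm F r 0.70 t 0.08 z -0.05 T [ 0.01 -0.04  0.06] tilt [0.0006 0.0008] jaw -103.6 gap 0.0317
```

{"name": "apply_moves", "arguments": {"deltas": [[0.2,0,0,-0.05,0,0,0],[0.2,0,0,-0.05,0,0,0]]}}

```text
time_s: 24.12
tool_pos: [0.5133, 0.0467, 0.1048]
orientation: [-0.251, -2.097, 2.095]
contact_force: [-0.2, 0.2, 3.1]
finger_gap: 0.0319
```

```bash
python3 -c "
from h import *
rs()"
```

```text
t 24.12 crown r 132.69 tan -0.74 z 140.64 mm F r 0.23 t -0.14 z 3.08 T [0.03 0.03 0.  ] tilt [0.0008 0.0008] jaw -103.6 gap 0.0319
```

{"name": "apply_moves", "arguments": {"deltas": [[0.4,0,0,0.02,0,0,0],[0.5,0,0,0.02,0,0,0],[0.65,0,0,0.02,0,0,0],[0.65,0,0,0.02,0,0,0],[0.65,0,0,0.02,0,0,0],[0.65,0,0,0.02,0,0,0]]}}

```text
time_s: 24.88
tool_pos: [0.5133, 0.0467, 0.1051]
orientation: [-0.251, -2.097, 2.095]
contact_force: [-0.8, -0.7, 0.3]
finger_gap: 0.0554
```

```bash
python3 -c "
from h import *
rs()
c=look('side','s11');cv2.imwrite('pics/s11z.png',cv2.resize(c['color'][180:260,210:290,::-1],None,fx=7,fy=7,interpolation=2))"
```

```text
t 24.88 crown r 132.67 tan -0.74 z 140.86 mm F r 0.61 t 0.84 z 0.33 T [0.   0.02 0.03] tilt [0.0008 0.0008] jaw -103.6 gap 0.0554
```

View pics/s11z.png

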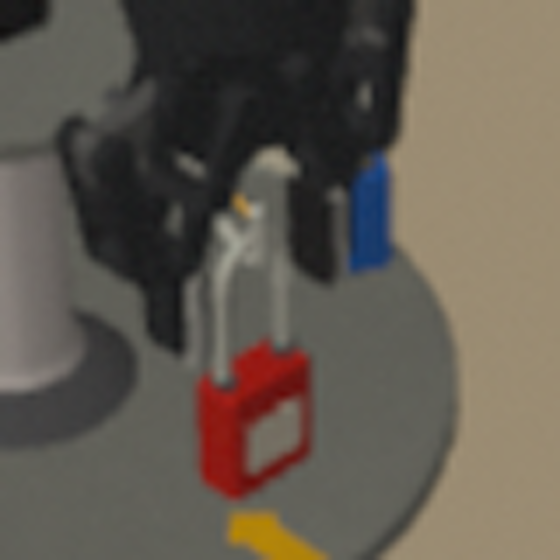

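Released. The lock hangs on the hook with the brass at (240,205), above the crown. Now I'll retreat straight up.

{"name": "apply_moves", "arguments": {"deltas": [[0.65,0,0,0.8,0,0,0],[0.65,0,0,2,0,0,0],[0.65,0,0,4.5,0,0,0],[0.65,0,0,8,0,0,0],[0.65,0,0,12,0,0,0],[0.65,-3,0,16,0,0,0],[0.65,-7,-5,18,0,0,0],[0.65,-9,-10,18,0,0,0],[0.65,-9,-15,18,0,0,0],[0.65,-9,-18,18,0,0,0]]}}

```text
time_s: 26.18
tool_pos: [0.4228, -0.1355, 0.2861]
orientation: [-0.254, -2.096, 2.095]
contact_force: [0.1, 1.1, -0.6]
finger_gap: 0.0552
```

```bash
python3 -c "
from h import *
st()
c=look('side','s12');cv2.imwrite('pics/s12z.png',cv2.resize(c['color'][150:260,180:290,::-1],None,fx=5.4,fy=5.4,interpolation=2))
c=look('top','t12');cv2.imwrite('pics/t12z.png',cv2.resize(c['color'][80:240,110:310,::-1],None,fx=3.7,fy=3.7,interpolation=2))"
```

```text
t 26.18 pos [ 0.4228 -0.1355  0.2861] jaw -103.72 ydir [ 2.1e-03  3.0e-04 -1.0e+00] F [ 0.06  1.13 -0.57] T [ 0.03 -0.02  0.02] gap 0.0552 q [ 0.13  0.45  0.17  1.84 -0.1   0.86 -1.46]
```

View pics/s12z.png

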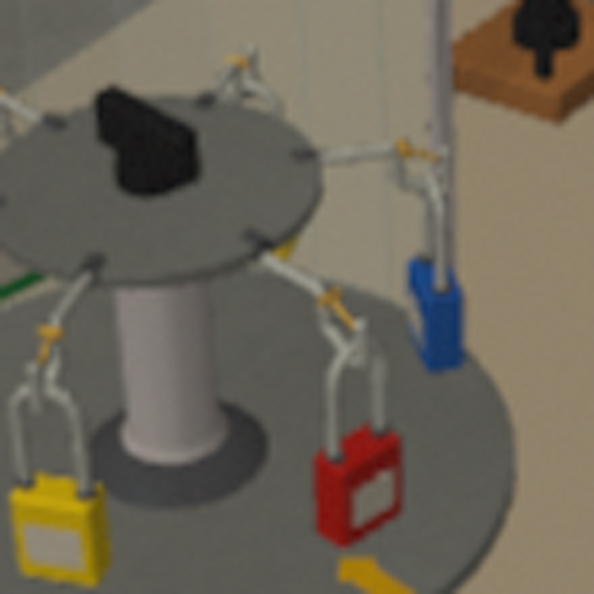

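View pics/t12z.png

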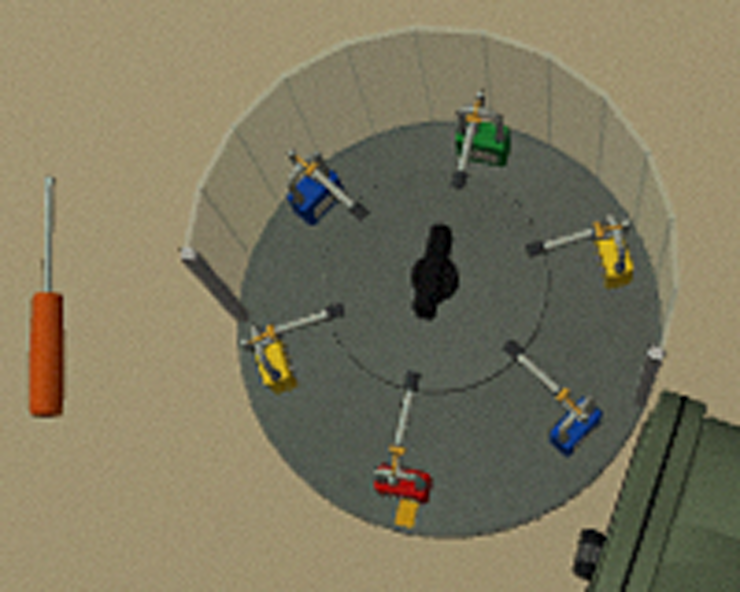

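The side view shows the red lock hanging plumb at (360,485), with its crown at about (350,345) below the brass keeper, which runs (325,295)–(355,325). The top view shows it over the mark. I'll let it settle briefly, then hand in.

{"name": "apply_moves", "arguments": {"deltas": [[0.65,0,0,0,0,0,0],[0.65,0,0,0,0,0,0],[0.65,0,0,0,0,0,0],[0.65,0,0,0,0,0,0],[0.65,0,0,0,0,0,0],[0.65,0,0,0,0,0,0],[0.65,0,0,0,0,0,0],[0.65,0,0,0,0,0,0]]}}

```text
time_s: 27.28
tool_pos: [0.4227, -0.1362, 0.2859]
orientation: [-0.256, -2.094, 2.094]
contact_force: [1.0, 0.7, 0.6]
finger_gap: 0.0558
```

```bash
python3 -c "
from h import *
a=cv2.imread('pics/s12.png').astype(int)
c=look('side','s13')['color'][:,:,::-1].astype(int)
d=np.abs(a-c).max(2)[150:260,225:270];print('max diff near lock',d.max(),(d>40).sum())
print(r.finish_job())"
```

```text
max diff near lock 8 0
the job is handed in; nothing more can be done
None
```

The red padlock is hanging on the empty hook at the open front with the spring keeper shut above it. I handed the job in after about 27 s of robot time; it gave no verdict.

- **Turning:** I turned the carousel 136° clockwise by its knob. The empty hook came to about 166.3°, and the front as measured from the shield and the mark is 166.3–166.7°.
- **Hanging:** I gripped the red padlock across its legs and felt both sides of the hook's tip. I then pressed the shackle down behind the tip until the keeper's push, about 3–5 N, dropped away and the crown came to rest. After that I let go and moved clear. The force readings taken while feeling and pressing stayed under 5 N.
- **Last checks:** The crown rested about 3 mm below and 1–2 mm outside the nominal seat, by the arm's own readings. Two pictures about a second apart showed no movement of the lock. In them it hangs upright over the mark with the brass keeper above the crown. I did not measure the keeper angle; I judged it from the force drop and the picture.
- **Disagreements:** The camera placed the turning axis about 2 mm from where the gripped knob showed it, so halfway through the turn there was about 20 N of sideways force, which I relieved. The two feels of the tip differed by about 1 mm. Neither affected the result.
- **Bystanders:** No move went near the relay, lamp or screwdriver. The screwdriver looks unmoved in the last picture, but I did not measure the relay or lamp again.

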